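Build a crosswise crib on the transfer carriage and run it home to the pump

TASK

Build up the timber crib on the blue carriage: lay the two plain wooden slats across the two bolted bearers, one over each pair of yellow marks, then lay the two rubber-faced slats crosswise on top of those, rubber up, each directly above a bearer; all four centred and square. Only when the crib is complete, push the carriage along its rails until it is fully home against the red stop by the pump, with the crib still in good order. Leave the blue bin, the red bottle and the mallet where they are.

Things in the scene. Friction and masses are not known exactly. Their poses are not given: they have to be found in the camera images.
- deck (a point): Point on the blue carriage midway between its two wooden bearers, level with their tops, 52 mm above the bench. y points along the rails to the red stop and pump, x across the rails, z up. The first layer of slats lies on this level, the next 20 mm higher. Carriage plate: 180 mm wide (x), from y = -125 to +90 mm, its top 20 mm below this point.
- bearer_a (a point): Centre of the top of a mid-brown wooden bearer bolted to the carriage (the crib's bottom layer), at x = -45 mm of deck; axes as deck. It is 140 mm long (y), 28 wide, 20 high, and has two yellow bands 28 mm wide, centred at y = -45 and +45 mm: a plain slat lies along x over the bands of equal y on both bearers.
- bearer_b (a point): Centre of the top of a mid-brown wooden bearer bolted to the carriage (the crib's bottom layer), at x = 45 mm of deck; axes as deck. It is 140 mm long (y), 28 wide, 20 high, and has two yellow bands 28 mm wide, centred at y = -45 and +45 mm: a plain slat lies along x over the bands of equal y on both bearers.
- push_plate (a point): Middle of the outer face (towards -y of deck) of the carriage's upright blue push plate, at the end away from the pump: 100 mm wide (x), 6 mm thick, with a black top edge 84 mm above the bench. This point is 67 mm above the bench and 125 mm behind deck. Axes as deck: push along +y.
- carriage (a joint): Position of the carriage along its rails in m: 0 at the end away from the pump, 0.15 fully home at the stop. It starts between 0 and 0.05, and stays where it is left; moving it takes about 3 N.
- slide: Fixed grey base with two steel rails, red stop bar and pump casing. Origin: on the bench below the middle of the carriage's travel. y along the rails towards the pump, z up. Base 200 mm wide (x), from y = -215 to +205 mm; red stop 170 mm wide at y = +178 mm, 40 mm high; beyond it an aluminium pump casing to y = +360 mm, 145 mm high.
- plain_a: Loose slat of pale bare wood, 140 x 28 x 20 mm (x, y, z), 0.04-0.08 kg; starts flat on the bench. Origin: centre of its underside; x along its length, z up.
- plain_b: Loose slat of pale bare wood, 140 x 28 x 20 mm (x, y, z), 0.04-0.08 kg; starts flat on the bench. Origin: centre of its underside; x along its length, z up. The same as plain_a.
- rubber_a: Loose slat 140 x 28 x 20 mm (x, y, z), the lower 15 mm pale wood, the top 5 mm black rubber facing, so it looks black from above; 0.04-0.08 kg; starts flat on the bench, rubber up. Origin: centre of its underside; x along its length, z up.
- rubber_b: Loose slat 140 x 28 x 20 mm (x, y, z), the lower 15 mm pale wood, the top 5 mm black rubber facing, so it looks black from above; 0.04-0.08 kg; starts flat on the bench, rubber up. Origin: centre of its underside; x along its length, z up. The same as rubber_a.
- bin: Bystander: blue open parts bin 90 x 150 x 50 mm (x, y, z) with bearings in it. Origin: centre of its underside.
- can: Bystander: red bottle with white cap, 60 mm diameter, 110 mm high, standing. Origin: centre of its underside.
- mallet: Bystander: copper-headed mallet 260 mm long lying on the bench, its handle to -x of its own frame. Origin: under the tool's middle.
Mind the look-alikes: they are no part of the job. What is shaped like the rubber_a but green or pink is not meant.

How it is judged:
On the way, in this order (a step that is already met when the one before it is completed fails the run):
1. both plain slats lie across the bearers over the yellow marks, let go, the carriage not yet run home (((y of plain_a in the frame of deck between 0.03 and 0.06 m and x of plain_a in the frame of deck between -0.02 and 0.02 m and z of plain_a in the frame of deck between -0.005 and 0.005 m and angle between each of plain_a, plain_b's own z axis and vertical below 0.12 rad and angle between the x axis of each of plain_a, plain_b and the x axis of deck, either way round below 0.17 rad and y of plain_b in the frame of deck between -0.06 and -0.03 m and x of plain_b in the frame of deck between -0.02 and 0.02 m and z of plain_b in the frame of deck between -0.005 and 0.005 m) or (y of plain_a in the frame of deck between -0.06 and -0.03 m and x of plain_a in the frame of deck between -0.02 and 0.02 m and z of plain_a in the frame of deck between -0.005 and 0.005 m and angle between each of plain_a, plain_b's own z axis and vertical below 0.12 rad and angle between the x axis of each of plain_a, plain_b and the x axis of deck, either way round below 0.17 rad and y of plain_b in the frame of deck between 0.03 and 0.06 m and x of plain_b in the frame of deck between -0.02 and 0.02 m and z of plain_b in the frame of deck between -0.005 and 0.005 m)) and value of joint carriage below 0.12 m and contact force between the fingers and plain_a below 0.05 N and contact force between the fingers and plain_b below 0.05 N), for 0.2 s.
2. both rubber-faced slats lie crosswise on the plain ones, above the bearers, let go, the carriage not yet run home (all of step 1 and ((x of rubber_a in the frame of deck between 0.03 and 0.06 m and y of rubber_a in the frame of deck between -0.02 and 0.02 m and z of rubber_a in the frame of deck between 0.015 and 0.025 m and angle between each of rubber_a, rubber_b's own z axis and vertical below 0.12 rad and angle between the x axis of each of rubber_a, rubber_b and the y axis of deck, either way round below 0.17 rad and x of rubber_b in the frame of deck between -0.06 and -0.03 m and y of rubber_b in the frame of deck between -0.02 and 0.02 m and z of rubber_b in the frame of deck between 0.015 and 0.025 m) or (x of rubber_a in the frame of deck between -0.06 and -0.03 m and y of rubber_a in the frame of deck between -0.02 and 0.02 m and z of rubber_a in the frame of deck between 0.015 and 0.025 m and angle between each of rubber_a, rubber_b's own z axis and vertical below 0.12 rad and angle between the x axis of each of rubber_a, rubber_b and the y axis of deck, either way round below 0.17 rad and x of rubber_b in the frame of deck between 0.03 and 0.06 m and y of rubber_b in the frame of deck between -0.02 and 0.02 m and z of rubber_b in the frame of deck between 0.015 and 0.025 m)) and contact force between the fingers and rubber_a below 0.05 N and contact force between the fingers and rubber_b below 0.05 N), for 0.2 s.
At the end, for the whole second after the job is handed in: Carriage within 5 mm of fully home. Plain slats across the bearers over the yellow marks, rubber-faced slats crosswise on them, rubber up, one above each bearer; each within 15 mm sideways, 20 mm lengthwise, 5 mm in height and 0.17 rad of its place, flat and at rest (value of joint carriage above 0.145 m and ((y of plain_a in the frame of deck between 0.03 and 0.06 m and x of plain_a in the frame of deck between -0.02 and 0.02 m and z of plain_a in the frame of deck between -0.005 and 0.005 m and angle between each of plain_a, plain_b's own z axis and vertical below 0.12 rad and angle between the x axis of each of plain_a, plain_b and the x axis of deck, either way round below 0.17 rad and y of plain_b in the frame of deck between -0.06 and -0.03 m and x of plain_b in the frame of deck between -0.02 and 0.02 m and z of plain_b in the frame of deck between -0.005 and 0.005 m) or (y of plain_a in the frame of deck between -0.06 and -0.03 m and x of plain_a in the frame of deck between -0.02 and 0.02 m and z of plain_a in the frame of deck between -0.005 and 0.005 m and angle between each of plain_a, plain_b's own z axis and vertical below 0.12 rad and angle between the x axis of each of plain_a, plain_b and the x axis of deck, either way round below 0.17 rad and y of plain_b in the frame of deck between 0.03 and 0.06 m and x of plain_b in the frame of deck between -0.02 and 0.02 m and z of plain_b in the frame of deck between -0.005 and 0.005 m)) and ((x of rubber_a in the frame of deck between 0.03 and 0.06 m and y of rubber_a in the frame of deck between -0.02 and 0.02 m and z of rubber_a in the frame of deck between 0.015 and 0.025 m and angle between each of rubber_a, rubber_b's own z axis and vertical below 0.12 rad and angle between the x axis of each of rubber_a, rubber_b and the y axis of deck, either way round below 0.17 rad and x of rubber_b in the frame of deck between -0.06 and -0.03 m and y of rubber_b in the frame of deck between -0.02 and 0.02 m and z of rubber_b in the frame of deck between 0.015 and 0.025 m) or (x of rubber_a in the frame of deck between -0.06 and -0.03 m and y of rubber_a in the frame of deck between -0.02 and 0.02 m and z of rubber_a in the frame of deck between 0.015 and 0.025 m and angle between each of rubber_a, rubber_b's own z axis and vertical below 0.12 rad and angle between the x axis of each of rubber_a, rubber_b and the y axis of deck, either way round below 0.17 rad and x of rubber_b in the frame of deck between 0.03 and 0.06 m and y of rubber_b in the frame of deck between -0.02 and 0.02 m and z of rubber_b in the frame of deck between 0.015 and 0.025 m)) and linear speed of each of plain_a, plain_b, rubber_a, rubber_b below 0.02 m/s); the robot touches nothing.
It fails at once if the blue bin is moved more than 30 mm (distance of bin from where it was at the start of the episode above 0.03 m).
It fails at once if the red bottle is moved more than 30 mm (distance of can from where it was at the start of the episode above 0.03 m).
It fails at once if the mallet is moved more than 30 mm (distance of mallet from where it was at the start of the episode above 0.03 m).
It also fails if it takes over 72 s, if anything falls off the work surface, if the arm or the gripper's body presses on something with over 40 N, if the wrist force passes 120 N, or if a joint passes its speed limit or range.

ROBOT

A 7-joint arm with a two-finger parallel gripper is mounted at the origin on the work surface. World frame = base frame: x ahead of the robot, y to its left, z up, the work surface at z = 0. Lengths are in m, angles in rad, forces in N, time in s.
With the tool pointing down it reaches from about 0.425 to 0.975 m from the base axis. Payload 16.7 kg.
Tool frame: the origin (TCP) lies between the finger pads; the fingertips stand 19 mm ahead of it and the grasp point (between the pads) is the TCP; z points along the fingers, y is the line along which they close (so a half turn about z gives the same grasp; the last joint's range is limited). The gripper opens to 85 mm and grips with 20 to 120 N. Pads are 22 mm wide; open, the fingers measure 114 mm over their backs; the gripper's body (76 mm by 85 mm) begins 54 mm behind the grasp point. The pads swing forward as they close: fully open they stand 13 mm farther back than shut.
Start: joints at [1.145, 0.426, 0.074, 1.606, -0.034, 1.111, -0.067], TCP at [0.184, -0.649, 0.25] pointing down, gripper open.
Joint ranges: [-2.85, 2.85], [-0.5, 2.14], [-1.23, 1.37], [0.21, 2.46], [-1.02, 4.16], [0.16, 2.05], [-2.73, 2.73]. Speed limits (rad/s): [1.89, 1.89, 2.39, 2.39, 3.01, 3.01, 3.01].

INTERFACE

Orientations are given as [roll, pitch, yaw] about the fixed x, y, z axes, in that order (R = Rz(yaw) Ry(pitch) Rx(roll)).
In Python, from plant import r gives the robot as it stands.
- The arm moves only by the shell command python3 -m creep 'ROWS' [FORCE]. ROWS is text: rows parted by semicolons, each of 7 numbers parted by spaces: the shift along the tool's x, y, z in m, then the turn, a rotation vector about the tool's x, y, z in degrees, then the opening, from 0 (shut) to 1 (fully open). In form: x y z ax ay az jaw; .... A call has 1 to 20 rows; each row is the pose to reach, as a shift and turn from the pose commanded when the call began, along the tool's axes at that moment; what a row does not reach only later rows make up. A row lasts 1/10 s, in which the tool goes at most 50 mm and 8.59 degrees, less where a joint would pass 70% of its speed; a pose out of reach is approached as far as the arm can. A call with a gripper value outside its range is refused whole. The fingers move at their own pace and stop on an object; FORCE is the grip in N (left out, the last holds). Time passes only in rows, so rows that repeat a pose let the fingers close. It gives the time, the measured TCP pose, the force, the opening and the grip force at its end, in the units of the state.
- r.get_state(): the state, without advancing time (a new reading comes with each control period).
- r.read_camera(name): name is "scene" or "top" or "wrist"; returns a dict with "image" (384x512x3 uint8, blue, green, red), "mtx" (3x3 intrinsics, pixels), "k1" (the pictures are not rectified: a ray, as slopes to the right and down, at radius r is drawn at 1 + k1 r^2 times it, then the intrinsics apply), "xyz" and "attitude" of the camera in the world. Camera axes: x right, y up, looking along -z (the intrinsics and any distortion apply to the point x, -y, -z); pixel columns grow to the right and rows downward; lengths in m; the calibration is good to about 2 mm. A picture is of the moment at which its call begins. There is no depth.
- r.close_job(): hands the job in; it is judged then, once.
The state is a dict: "clock": time; "qpos": joint angles; "joint_vel": joint speeds; "joint_torque": joint torques, N m; "tcp_pos": TCP position; "tcp_rot": TCP orientation; "ft_force": force on the tool from outside, world axes, zero at the start; "torque": the same for the moment, N m; "grip_width": finger opening in m; "finger_force": force on a finger pad.
Only numpy, scipy, OpenCV 4.12 (cv2) and the standard library are available. Lean on these libraries where they do the work, as an engineer would, in place of code of your own. Each camera call takes 0.05 s, during which the arm holds its last target. There are 200 camera calls.

## Working session

There is one attempt and no reset: what is moved stays moved. The work goes in short steps, Python scripts to look and compute and a shell command to move; the robot and the scene stay as the last step left them, time stands still between calls to the robot, and variables do not carry over. Pictures are saved under pics/ and viewed, at most 13 in all, crops included, and the job is handed in when it is done.

```bash
ls; mkdir -p pics
python3 - <<'E'
from plant import r
import cv2
for n in("scene","top"):
    c=r.read_camera(n); cv2.imwrite(f"pics/{n}0.png",c["image"]); print(n,c["mtx"].tolist(),c["k1"],c["xyz"],c["attitude"])
print(r.get_state())
E
```

```text
pics
scene [[470.7375821818068, 0.0, 259.5805914501325], [0.0, 470.7375821818068, 183.21710743186267], [0.0, 0.0, 1.0]] -0.12103354114270584 [ 1.43117132 -0.25632542  1.08827647] [ 0.73588176 -0.01077903  1.43326926]
top [[472.61794839769453, 0.0, 253.23642549068117], [0.0, 472.61794839769453, 198.00271291982324], [0.0, 0.0, 1.0]] -0.15686750712802486 [ 0.26462031 -0.09524532  1.45642433] [ 0.18706367 -0.01401196 -1.56696004]
{'clock': 0.1, 'qpos': array([ 1.14550378,  0.42664707,  0.0738478 ,  1.60651835, -0.03411132,
        1.11080109, -0.06712819]), 'joint_vel': array([ 0.00113094, -0.00321138, -0.00172644, -0.00166864,  0.00067035,
       -0.0004088 ,  0.00032993]), 'joint_torque': array([ 7.58603797e-03, -9.51529241e+01,  3.77076656e+00, -4.64401209e+01,
        1.95231359e-02,  6.44058237e-03, -1.10444552e-05]), 'tcp_pos': array([ 0.18370218, -0.64917497,  0.24970627]), 'tcp_rot': array([-3.14047958e+00,  6.40076642e-05,  2.75733226e-01]), 'ft_force': array([-0.04353458,  0.53362869, -0.88777167]), 'torque': array([-0.01270437, -0.04708595,  0.07553267]), 'finger_force': 0.0, 'grip_width': 0.08522238067711475}
```

View pics/top0.png

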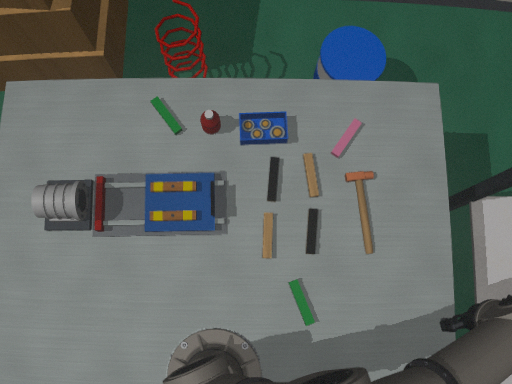

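View pics/scene0.png

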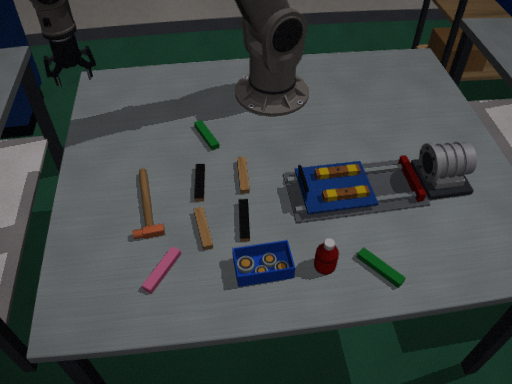

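Top view: plain slats (pale) are at (311,175) and (268,236), black ones at (273,179) and (312,231). Green at (166,115) and (301,302) and pink at (347,138) are look-alikes, so not meant. The carriage is at (180,202) with bearers at rows 187 and 215, and the pump is on the left. I'll measure these and enlarge to confirm.

```bash
cat > h.py <<'E'
import numpy as np, cv2
from scipy.spatial.transform import Rotation as R
from plant import r
def cast(c,px,z):
    p=cv2.undistortPoints(np.array(px,float).reshape(-1,1,2),c["mtx"],np.array([c["k1"],0,0,0.]))[:,0]
    d=R.from_euler('xyz',c["attitude"]).apply(np.c_[p[:,0],-p[:,1],-np.ones(len(p))])
    return np.array(c["xyz"])+d*((z-c["xyz"][2])/d[:,2])[:,None]
def masks(img):
    h=cv2.cvtColor(img,cv2.COLOR_BGR2HSV); H,S,V=cv2.split(h)
    return dict(black=(V<50),pale=(H>8)&(H<22)&(S>70)&(V>110),yellow=(H>20)&(H<35)&(S>170)&(V>120),
                plate=(H>100)&(H<125)&(S>150)&(V>60))
def blobs(c,name,z,amin=80,amax=600,box=None):
    m=masks(c["image"])[name].astype(np.uint8)
    if box: k=np.zeros_like(m); k[box[1]:box[3],box[0]:box[2]]=1; m&=k
    out=[]
    for q in cv2.findContours(m,cv2.RETR_EXTERNAL,cv2.CHAIN_APPROX_NONE)[0]:
        if not amin<cv2.contourArea(q)<amax: continue
        w=cast(c,q.reshape(-1,2),z)[:,:2]
        (x,y),(a,b),t=cv2.minAreaRect((w*1000).astype(np.float32))
        if a<b: a,b,t=b,a,t+90
        out.append((q.reshape(-1,2).mean(0).round(),np.round([x,y,a,b],1),round((t+90)%180-90,1)))
    return out
def st():
    s=r.get_state(); print("t%.2f"%s["clock"],s["tcp_pos"].round(4),np.degrees(s["tcp_rot"]).round(2),s["ft_force"].round(1),round(s["grip_width"],4),s["finger_force"]); return s
def go(x,y,z,yaw):
    """shift/turn in tool axes from measured pose to the downward pose"""
    s=r.get_state(); T=R.from_euler('xyz',s["tcp_rot"]); G=R.from_euler('xyz',[np.pi,0,np.radians(yaw)])
    print("go",T.inv().apply(np.array([x,y,z])-s["tcp_pos"]).round(4),np.degrees((T.inv()*G).as_rotvec()).round(1))
E
python3 - <<'E'
from h import *
c=r.read_camera("top")
for n,z,b in(("black",.02,(240,130,350,270)),("pale",.02,(240,130,350,270)),("yellow",.052,(140,170,210,230)),("plate",.032,(135,165,220,240))):
    for o in blobs(c,n,z,20,5000,b): print(n,*o)
im=c["image"][120:280,130:390]; cv2.imwrite("pics/crop.png",cv2.resize(im,None,fx=3,fy=3,interpolation=cv2.INTER_CUBIC))
E
```

```text
black [312. 231.] [ 435.5 -293.8  136.4   24.7] -5.0
black [273. 179.] [ 598.5 -174.8  136.2   23.8] -4.8
pale [267. 235.] [ 422.4 -157.8  136.1   27.1] -2.2
pale [311. 174.] [ 613.9 -293.9  139.1   28.8] 7.8
pale [257. 133.] [ 745.8 -123.9   16.8   15.9] 0.2
pale [277. 132.] [ 749.8 -189.4   19.3   16.8] -89.4
yellow [158. 216.] [473.5 174.6  28.1  24.4] -89.5
yellow [187. 215.] [477.2  85.2  24.8  24.2] 1.5
yellow [187. 186.] [566.5  86.3  27.5  25.3] -88.4
yellow [158. 186.] [565.7 178.3  27.7  25.4] -87.7
plate [179. 202.] [521.2 113.  212.  178.1] -88.1
```

View pics/crop.png

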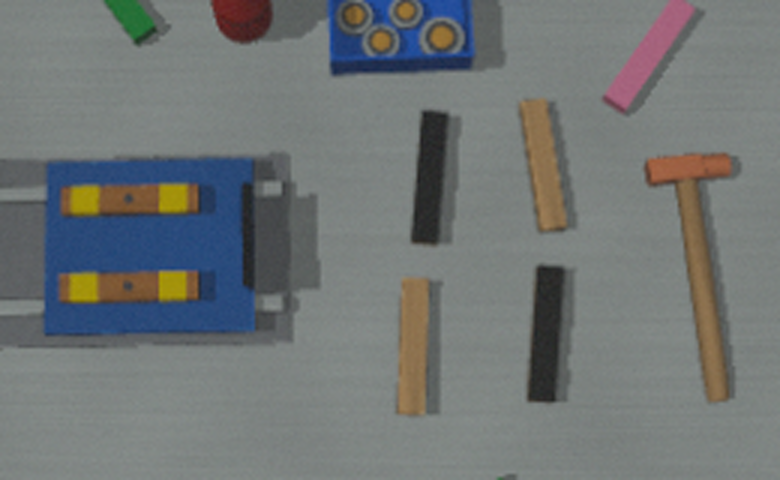

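The crop confirms it: black slats on the left at (430,178) and (545,335), bare pale slats at (543,165) and (412,345). Deck comes out at about (0.521, 0.131) with yaw about 1.7°. First target is the plain slat at (0.614, -0.294), yaw 7.8°.

```bash
python3 -m creep '0.04 -0.017 0.01 0 0 1 1;0.08 -0.035 0.02 0 0 2 1;0.12 -0.053 0.03 0 0 4 1;0.51 -0.225 0.13 0 0 8 1;0.51 -0.225 0.13 0 0 8 1;0.51 -0.225 0.13 0 0 8 1;0.51 -0.225 0.13 0 0 8 1;0.51 -0.225 0.13 0 0 8 1;0.51 -0.225 0.13 0 0 8 1;0.51 -0.225 0.13 0 0 8 1;0.51 -0.225 0.13 0 0 8 1;0.51 -0.225 0.13 0 0 8 1;0.51 -0.225 0.13 0 0 8 1;0.51 -0.225 0.15 0 0 8 1;0.51 -0.225 0.17 0 0 8 1;0.51 -0.225 0.18 0 0 8 1' 40; python3 -c "
from h import *
st();go(.614,-.294,.022,7.8)
c=r.read_camera('wrist');cv2.imwrite('pics/w1.png',c['image']);print(c['xyz'],c['attitude'])
print(blobs(c,'pale',.02,500,90000))"
```

```text
clock: 1.75
tcp_pos: [0.6122, -0.2939, 0.0685]
tcp_rot: [-3.141, 0.002, 0.136]
ft_force: [0.0, -0.3, -0.3]
grip_width: 0.0854
finger_force: 0.0
t1.75 [ 0.6122 -0.2939  0.0685] [-1.7994e+02  1.2000e-01  7.8000e+00] [ 0.  -0.3 -0.3] 0.0854 0.0
go [0.0018 0.0004 0.0465] [-0.1  0.1 -0. ]
[ 0.68200242 -0.28295239  0.19244546] [-2.83364819e-01  5.24364300e-05 -1.43471050e+00]
[(array([479., 271.]), array([ 598. , -432. ,   47.9,   47.2]), 6.7), (array([255., 207.]), array([ 615. , -293.2,  138.1,   27.4]), 7.8)]
```

```bash
python3 -m creep '0.002 0 0.02 0 0 0 1;0.002 0 0.035 0 0 0 1;0.002 0 0.046 0 0 0 1;0.002 0 0.046 0 0 0 0.3;0.002 0 0.046 0 0 0 0;0.002 0 0.046 0 0 0 0;0.002 0 0.046 0 0 0 0;0.002 0 0.046 0 0 0 0;0.002 0 0.046 0 0 0 0;0.002 0 0.046 0 0 0 0;0.002 0 0.03 0 0 0 0;0.002 0 0 0 0 0 0;0.002 0 -0.05 0 0 0 0;0.002 0 -0.08 0 0 0 0' 40; python3 -c "
from h import *
st();go(.521-.045*.03,.131+.045,.13,1.7)"
```

```text
clock: 3.2
tcp_pos: [0.6161, -0.2942, 0.155]
tcp_rot: [3.14, -0.003, 0.136]
ft_force: [0.4, -0.6, 0.8]
grip_width: 0.0272
finger_force: 39.6
t3.20 [ 0.6161 -0.2942  0.155 ] [179.91  -0.18   7.79] [ 0.4 -0.6  0.8] 0.0272 39.582640528678894
go [-0.0319 -0.479   0.0241] [ 0.1 -0.2  6.1]
```

```bash
python3 -m creep '-0.002 -0.02 0 0 0 0.5 0;-0.005 -0.05 0 0 0 1 0;-0.032 -0.479 0.024 0 0 6.1 0;-0.032 -0.479 0.024 0 0 6.1 0;-0.032 -0.479 0.024 0 0 6.1 0;-0.032 -0.479 0.024 0 0 6.1 0;-0.032 -0.479 0.024 0 0 6.1 0;-0.032 -0.479 0.024 0 0 6.1 0;-0.032 -0.479 0.024 0 0 6.1 0;-0.032 -0.479 0.024 0 0 6.1 0;-0.032 -0.479 0.024 0 0 6.1 0;-0.032 -0.479 0.024 0 0 6.1 0;-0.032 -0.479 0.024 0 0 6.1 0;-0.032 -0.479 0.04 0 0 6.1 0;-0.032 -0.479 0.05 0 0 6.1 0;-0.032 -0.479 0.05 0 0 6.1 0'; python3 -c "
from h import *
st();go(.521-.0015,.176,.074,1.7)
c=r.read_camera('wrist');cv2.imwrite('pics/w2.png',c['image'])
for n,z in(('pale',.1),('yellow',.052),('plate',.032)):print(n,*blobs(c,n,z,500,90000),sep='\n')"
```

```text
clock: 4.8
tcp_pos: [0.5181, 0.1749, 0.0994]
tcp_rot: [3.141, 0.002, 0.028]
ft_force: [0.4, -0.1, -0.4]
grip_width: 0.0271
finger_force: 39.6
t4.80 [0.5181 0.1749 0.0994] [1.7994e+02 1.0000e-01 1.6100e+00] [ 0.4 -0.1 -0.4] 0.0271 39.619476199150085
go [ 0.0014 -0.0011  0.0254] [ 0.1  0.1 -0.1]
pale
(array([431., 281.]), array([513. ,  98.5,  29.2,  11. ]), 18.9)
(array([354., 271.]), array([517.3, 134.6,  24.8,  14.4]), -86.5)
(array([460., 142.]), array([574.1,  99.5,  19.7,   7.2]), 1.1)
(array([280., 198.]), array([532.9, 158.8, 108.6,  72.5]), 1.6)
yellow
plate
(array([351., 160.]), array([521.8, 111.3, 219.4, 178.3]), -88.4)
```

View pics/w2.png

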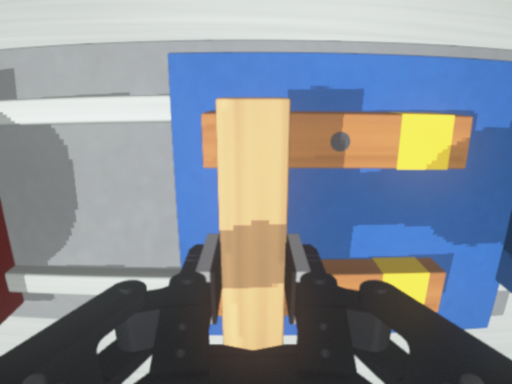

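```bash
python3 -c "
from h import *
c=r.read_camera('wrist')
print((cast(c,[(202,113),(217,168),(474,115),(469,170),(445,272),(398,114),(398,168),(455,115),(449,170),(374,258),(420,258),(428,303)],.052)*1000).round(1)[:,:2])
h=cv2.cvtColor(c['image'],cv2.COLOR_BGR2HSV);print(h[140,425],h[140,300],h[130,250])
print((cast(c,[(217,99),(290,99),(222,345),(283,345)],.0975)*1000).round(1)[:,:2])
"
```

```text
[[578.4 203.6]
 [550.6 196. ]
 [583.   63.2]
 [553.8  60.5]
 [491.9  61.9]
 [581.3 104.8]
 [553.4 100.9]
 [582.4  74. ]
 [553.3  72.1]
 [500.8 106.9]
 [501.1  79.4]
 [470.5  68.3]]
[ 29 154 246] [ 14 131 173] [ 21  88 241]
[[586.3 191.6]
 [587.  165.1]
 [478.1 189.6]
 [478.8 161.7]]
```

```bash
python3 -m creep '0.004 -0.001 0.01 0 0 0 0;0.004 -0.001 0.018 0 0 0 0;0.004 -0.001 0.024 0 0 0 0;0.004 -0.001 0.026 0 0 0 0;0.004 -0.001 0.026 0 0 0 0;0.004 -0.001 0.026 0 0 0 0.4;0.004 -0.001 0.026 0 0 0 0.6;0.004 -0.001 0.026 0 0 0 0.9;0.004 -0.001 0.026 0 0 0 1;0.004 -0.001 0.026 0 0 0 1;0.004 -0.001 0.026 0 0 0 1;0.004 -0.001 0 0 0 0 1;0.004 -0.001 -0.05 0 0 0 1'; python3 -c "
from h import *
st();go(.422,-.158,.12,-2.2)
c=r.read_camera('wrist');cv2.imwrite('pics/w3.png',c['image'])
print(*blobs(c,'pale',.072,2000,90000),sep='\n')"
```

```text
clock: 6.2
tcp_pos: [0.5206, 0.1768, 0.1484]
tcp_rot: [3.14, 0.006, 0.03]
ft_force: [1.3, -0.2, 0.5]
grip_width: 0.0856
finger_force: 0.0
t6.20 [0.5206 0.1768 0.1484] [179.89   0.33   1.71] [ 1.3 -0.2  0.5] 0.0856 0.0
go [-0.1084  0.3316  0.0296] [0.1 0.3 3.9]
(array([274., 206.]), array([521.9, 153.9, 138.8,  93.6]), 1.6)
```

View pics/w3.png

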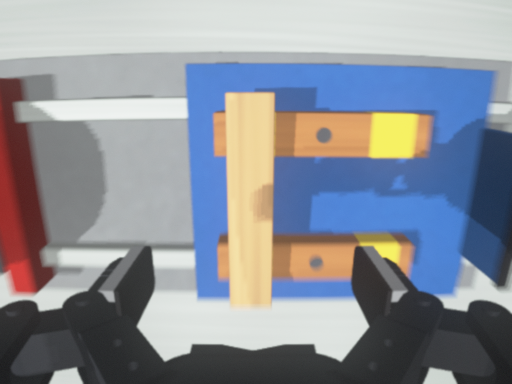

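The first plain slat lies over the +y marks (226–274 px); the bearer bolt holes are at (324,134) and (316,263). Next is plain_b.

```bash
python3 -c "
from h import *
c=r.read_camera('wrist')
print((cast(c,[(324,134),(316,263)],.052)*1000).round(1)[:,:2])
m=masks(c['image'])['pale'].astype(np.uint8);m[:,280:]=0
print((cast(c,[(226,93),(274,93),(230,306),(271,306)],.072)*1000).round(1)[:,:2])"
python3 -m creep '-0.006 0.02 0 0 0 0.3 1;-0.018 0.05 0 0 0 0.6 1;-0.108 0.332 0.03 0 0 3.9 1;-0.108 0.332 0.03 0 0 3.9 1;-0.108 0.332 0.03 0 0 3.9 1;-0.108 0.332 0.03 0 0 3.9 1;-0.108 0.332 0.03 0 0 3.9 1;-0.108 0.332 0.03 0 0 3.9 1;-0.108 0.332 0.03 0 0 3.9 1;-0.108 0.332 0.03 0 0 3.9 1;-0.108 0.332 0.06 0 0 3.9 1;-0.108 0.332 0.08 0 0 3.9 1;-0.108 0.332 0.08 0 0 3.9 1'; python3 -c "
from h import *
st()
c=r.read_camera('wrist')
print(*blobs(c,'pale',.02,2000,90000),sep='\n')
go(.422,-.158,.022,-2.2)"
```

```text
[[570.1 133. ]
 [473.4 130.5]]
[[594.8 198. ]
 [595.7 169.2]
 [447.5 194. ]
 [448.4 164.4]]
clock: 7.6
tcp_pos: [0.4232, -0.1561, 0.0684]
tcp_rot: [-3.14, 0.004, -0.037]
ft_force: [-0.2, -0.3, 0.5]
grip_width: 0.0854
finger_force: 0.0
t7.60 [ 0.4232 -0.1561  0.0684] [-179.94    0.22   -2.09] [-0.2 -0.3  0.5] 0.0854 0.0
(array([256., 211.]), array([ 422.6, -156.7,  139.5,   27.6]), -1.9)
go [-0.0017  0.0017  0.0477] [-0.   0.1  0.1]
```

```bash
python3 -m creep '0 0.001 0.02 0 0 0 1;0 0.001 0.035 0 0 0 1;0 0.001 0.047 0 0 0 1;0 0.001 0.047 0 0 0 0.3;0 0.001 0.047 0 0 0 0;0 0.001 0.047 0 0 0 0;0 0.001 0.047 0 0 0 0;0 0.001 0.047 0 0 0 0;0 0.001 0.047 0 0 0 0;0 0.001 0.047 0 0 0 0;0 0.001 0.03 0 0 0 0;0 0.001 0 0 0 0 0;0 0.001 -0.05 0 0 0 0;0 0.001 -0.07 0 0 0 0'; python3 -c "
from h import *
st();go(.521+.0015,.131-.045,.13,1.7)"
```

```text
clock: 9.05
tcp_pos: [0.4254, -0.1589, 0.1442]
tcp_rot: [3.141, -0.004, -0.039]
ft_force: [0.9, -0.3, -0.5]
grip_width: 0.0272
finger_force: 40.6
t9.05 [ 0.4254 -0.1589  0.1442] [179.96  -0.23  -2.22] [ 0.9 -0.3 -0.5] 0.0272 40.613091588020325
go [ 0.0874 -0.2485  0.0144] [ 0.  -0.2 -3.9]
```

```bash
python3 -m creep '0.007 -0.02 0 0 0 -0.3 0;0.018 -0.05 0 0 0 -0.8 0;0.087 -0.249 0.014 0 0 -3.9 0;0.087 -0.249 0.014 0 0 -3.9 0;0.087 -0.249 0.014 0 0 -3.9 0;0.087 -0.249 0.014 0 0 -3.9 0;0.087 -0.249 0.014 0 0 -3.9 0;0.087 -0.249 0.014 0 0 -3.9 0;0.087 -0.249 0.014 0 0 -3.9 0;0.087 -0.249 0.03 0 0 -3.9 0;0.087 -0.249 0.045 0 0 -3.9 0;0.087 -0.249 0.045 0 0 -3.9 0'; python3 -c "
from h import *
st();go(.521+.0015,.131-.045,.074,1.7)"
```

```text
clock: 10.25
tcp_pos: [0.5196, 0.0849, 0.0942]
tcp_rot: [3.141, 0.002, 0.027]
ft_force: [-1.1, -0.1, -1.0]
grip_width: 0.0271
finger_force: 40.6
t10.25 [0.5196 0.0849 0.0942] [1.7994e+02 1.4000e-01 1.5700e+00] [-1.1 -0.1 -1. ] 0.0271 40.57629704475403
go [ 0.003  -0.001   0.0202] [ 0.1  0.1 -0.1]
```

```bash
python3 -m creep '0.003 -0.001 0.01 0 0 0 0;0.003 -0.001 0.018 0 0 0 0;0.003 -0.001 0.021 0 0 0 0;0.003 -0.001 0.021 0 0 0 0;0.003 -0.001 0.021 0 0 0 0;0.003 -0.001 0.021 0 0 0 0.4;0.003 -0.001 0.021 0 0 0 0.6;0.003 -0.001 0.021 0 0 0 0.9;0.003 -0.001 0.021 0 0 0 1;0.003 -0.001 0.021 0 0 0 1;0.003 -0.001 0.021 0 0 0 1;0.003 -0.001 0 0 0 0 1;0.003 -0.001 -0.05 0 0 0 1;0.003 0.03 -0.08 0 0 0 1;0.003 0.03 -0.08 0 0 0 1;0.003 0.03 -0.08 0 0 0 1'; python3 -c "
from h import *
st();go(.5985,-.1748,.12,-4.8)
c=r.read_camera('wrist');cv2.imwrite('pics/w4.png',c['image'])
h=cv2.cvtColor(c['image'],cv2.COLOR_BGR2HSV);print(h[140,::25].tolist())
print(*blobs(c,'pale',.072,2000,90000),sep='\n')"
```

```text
clock: 11.85
tcp_pos: [0.525, 0.0565, 0.176]
tcp_rot: [-3.141, -0.002, 0.028]
ft_force: [-0.1, 1.1, -0.2]
grip_width: 0.0852
finger_force: 0.0
t11.85 [0.525  0.0565 0.176 ] [-1.7999e+02 -9.0000e-02  1.6200e+00] [-0.1  1.1 -0.2] 0.0852 0.0
go [0.0668 0.2333 0.056 ] [-0.  -0.1  6.4]
[[90, 6, 175], [96, 7, 176], [109, 50, 190], [21, 87, 241], [15, 91, 115], [14, 132, 188], [14, 119, 215], [14, 131, 225], [21, 88, 240], [17, 98, 221], [110, 139, 169], [108, 161, 218], [108, 162, 217], [113, 31, 75], [80, 10, 161], [69, 10, 181], [66, 7, 180], [72, 6, 226], [70, 9, 178], [70, 9, 173], [30, 5, 51]]
(array([169., 241.]), array([487.3, 127.5,  72.2,  56.6]), 3.6)
(array([192., 177.]), array([519.1, 108.4, 139.8,  84.4]), 9.1)
(array([ 86., 199.]), array([520.8, 175.3, 139.6,  35.4]), 1.7)
```

View pics/w4.png

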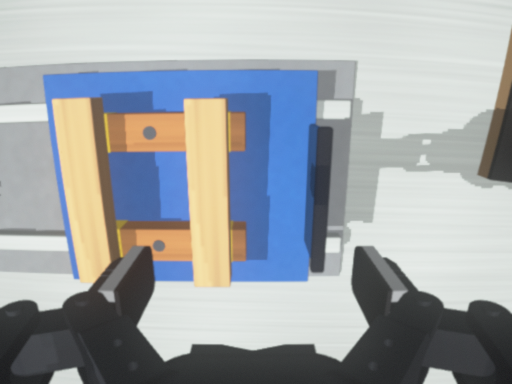

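Both plain slats lie across the bearers at (80,190) and (208,190). The yellow bands are just showing symmetrically, and the bolt holes are at (150,132) and (158,245). I'll check the positions, then go to the first rubber slat.

```bash
python3 -c "
from h import *
c=r.read_camera('wrist')
print((cast(c,[(150,132),(158,245)],.052)*1000).round(1)[:,:2])
print((cast(c,[(53,99),(91,99),(82,283),(111,270),(185,99),(226,99),(195,287),(230,287)],.072)*1000).round(1)[:,:2])"
python3 -m creep '0.006 0.02 0 0 0 0.5 1;0.013 0.05 0 0 0 1 1;0.067 0.233 0.056 0 0 6.4 1;0.067 0.233 0.056 0 0 6.4 1;0.067 0.233 0.056 0 0 6.4 1;0.067 0.233 0.056 0 0 6.4 1;0.067 0.233 0.056 0 0 6.4 1;0.067 0.233 0.056 0 0 6.4 1;0.067 0.233 0.09 0 0 6.4 1;0.067 0.233 0.106 0 0 6.4 1;0.067 0.233 0.106 0 0 6.4 1'; python3 -c "
from h import *
st()
c=r.read_camera('wrist')
print(*blobs(c,'black',.02,2000,90000),sep='\n')
go(.5985,-.1748,.022,-4.8)"
```

```text
[[565.7 134.5]
 [475.7 133. ]]
[[589.3 194.6]
 [589.3 167.7]
 [450.  189.9]
 [462.8 165. ]
 [590.  104.5]
 [590.6  77.7]
 [450.9 100.5]
 [451.9  73.6]]
clock: 13.05
tcp_pos: [0.597, -0.1719, 0.0668]
tcp_rot: [-3.14, 0.005, -0.08]
ft_force: [0.8, 0.1, 0.4]
grip_width: 0.0854
finger_force: 0.0
t13.05 [ 0.597  -0.1719  0.0668] [-179.94    0.27   -4.59] [0.8 0.1 0.4] 0.0854 0.0
(array([474., 350.]), array([ 495.1, -314.2,   76.6,   58.1]), 78.5)
(array([210., 346.]), array([ 522.6, -131.3,  297.4,   83.2]), 86.9)
go [0.0008 0.0023 0.0464] [-0.   0.1  0.2]
```

```bash
python3 -m creep '0.001 0.002 0.02 0 0 0 1;0.001 0.002 0.035 0 0 0 1;0.001 0.002 0.046 0 0 0 1;0.001 0.002 0.046 0 0 0 0.3;0.001 0.002 0.046 0 0 0 0;0.001 0.002 0.046 0 0 0 0;0.001 0.002 0.046 0 0 0 0;0.001 0.002 0.046 0 0 0 0;0.001 0.002 0.046 0 0 0 0;0.001 0.002 0.046 0 0 0 0;0.001 0.002 0.03 0 0 0 0;0.001 0.002 0 0 0 0 0;0.001 0.002 -0.05 0 0 0 0;0.001 0.002 -0.11 0 0 0 0;0.001 0.002 -0.11 0 0 0 0'; python3 -c "
from h import *
s=st();go(.5657,.134,.18,91.4);go(.5657,.134,.18,-88.6);print(s['qpos'].round(2))"
```

```text
clock: 14.6
tcp_pos: [0.6019, -0.1767, 0.1867]
tcp_rot: [3.141, -0.009, -0.082]
ft_force: [1.0, -0.2, -0.2]
grip_width: 0.0269
finger_force: 39.6
t14.60 [ 0.6019 -0.1767  0.1867] [179.94  -0.51  -4.72] [ 1.  -0.2 -0.2] 0.0269 39.634366035461426
go [-0.0617 -0.3066  0.0059] [  0.5  -0.3 -96.1]
go [-0.0617 -0.3066  0.0059] [-0.3 -0.5 83.9]
[ 0.18  0.41 -0.    1.78  0.    0.94 -1.47]
```

```bash
python3 -m creep '-0.005 -0.02 0 0 0 -4 0;-0.01 -0.05 0 0 0 -11 0;-0.062 -0.307 0.006 0 0 -19 0;-0.062 -0.307 0.006 0 0 -27 0;-0.062 -0.307 0.006 0 0 -35 0;-0.062 -0.307 0.006 0 0 -43 0;-0.062 -0.307 0.006 0 0 -51 0;-0.062 -0.307 0.006 0 0 -59 0;-0.062 -0.307 0.006 0 0 -67 0;-0.062 -0.307 0.006 0 0 -75 0;-0.062 -0.307 0.006 0 0 -83 0;-0.062 -0.307 0.006 0 0 -90 0;-0.062 -0.307 0.006 0 0 -94 0;-0.062 -0.307 0.006 0 0 -96 0;-0.062 -0.307 0.04 0 0 -96 0;-0.062 -0.307 0.06 0 0 -96 0;-0.062 -0.307 0.066 0 0 -96 0;-0.062 -0.307 0.066 0 0 -96 0'; python3 -c "
from h import *
s=st();go(.5657,.134,.094,91.4)
c=r.read_camera('wrist');cv2.imwrite('pics/w5.png',c['image'])"
```

```text
clock: 16.4
tcp_pos: [0.562, 0.1354, 0.1129]
tcp_rot: [-3.14, 0.0, 1.595]
ft_force: [-0.1, 0.4, -0.9]
grip_width: 0.0268
finger_force: 39.7
t16.40 [0.562  0.1354 0.1129] [-1.7991e+02  1.0000e-02  9.1380e+01] [-0.1  0.4 -0.9] 0.0268 39.65081334114075
go [-0.0015  0.0037  0.0189] [-0.1  0.  -0. ]
```

View pics/w5.png

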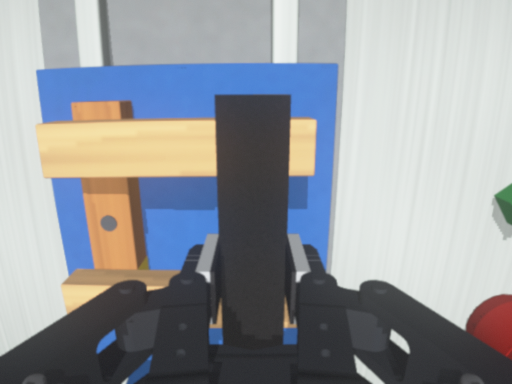

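The rubber slat is held square above the +x bearer at (253,220), rubber up, so I'll lower it.

```bash
python3 -c "
from h import *
c=r.read_camera('wrist')
print((cast(c,[(217,95),(290,95)],.111)*1000).round(1)[:,:2])"
python3 -m creep '-0.001 0.004 0.01 0 0 0 0;-0.001 0.004 0.016 0 0 0 0;-0.001 0.004 0.0195 0 0 0 0;-0.001 0.004 0.0195 0 0 0 0;-0.001 0.004 0.0195 0 0 0 0;-0.001 0.004 0.0195 0 0 0 0.4;-0.001 0.004 0.0195 0 0 0 0.6;-0.001 0.004 0.0195 0 0 0 0.9;-0.001 0.004 0.0195 0 0 0 1;-0.001 0.004 0.0195 0 0 0 1;-0.001 0.004 0.0195 0 0 0 1;-0.001 0.004 0 0 0 0 1;-0.001 0.004 -0.05 0 0 0 1;-0.001 0.004 -0.08 0 0 0 1;-0.001 0.004 -0.08 0 0 0 1'; python3 -c "
from h import *
st();go(.4355,-.2938,.12,-5)
c=r.read_camera('wrist');cv2.imwrite('pics/w6.png',c['image'])"
```

```text
[[547.8 206.5]
 [574.2 207.2]]
clock: 18.0
tcp_pos: [0.5688, 0.1349, 0.1978]
tcp_rot: [3.135, -0.001, 1.593]
ft_force: [-0.2, 0.0, 0.1]
grip_width: 0.0858
finger_force: 0.0
t18.00 [0.5688 0.1349 0.1978] [ 1.7964e+02 -7.0000e-02  9.1290e+01] [-0.2  0.   0.1] 0.0858 0.0
go [-0.4257 -0.1434  0.0763] [ 0.2 -0.4 96.3]
```

View pics/w6.png

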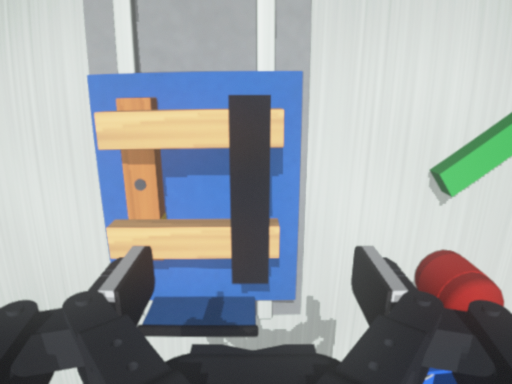

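The first rubber slat is in place at (250,190). Now the second, picked at (0.4355, -0.2938).

```bash
python3 -m creep '-0.02 -0.006 0 0 0 4 1;-0.05 -0.015 0 0 0 11 1;-0.426 -0.143 0.05 0 0 19 1;-0.426 -0.143 0.05 0 0 27 1;-0.426 -0.143 0.05 0 0 35 1;-0.426 -0.143 0.05 0 0 43 1;-0.426 -0.143 0.05 0 0 51 1;-0.426 -0.143 0.05 0 0 59 1;-0.426 -0.143 0.05 0 0 67 1;-0.426 -0.143 0.05 0 0 75 1;-0.426 -0.143 0.05 0 0 83 1;-0.426 -0.143 0.05 0 0 90 1;-0.426 -0.143 0.05 0 0 94 1;-0.426 -0.143 0.05 0 0 96.3 1;-0.426 -0.143 0.09 0 0 96.3 1;-0.426 -0.143 0.115 0 0 96.3 1;-0.426 -0.143 0.125 0 0 96.3 1;-0.426 -0.143 0.125 0 0 96.3 1'; python3 -c "
from h import *
st();go(.4355,-.2938,.022,-5)
c=r.read_camera('wrist')
m=(c['image'].max(2)<60).astype(np.uint8);m[300:]=0
for y in (130,170,210):
  x=np.flatnonzero(m[y]);print(y,x.min() if len(x) else 0,x.max() if len(x) else 0, cast(c,[(x.min(),y),(x.max(),y)],.02).round(4)[:,:2].tolist() if len(x) else '')"
```

```text
clock: 19.85
tcp_pos: [0.4321, -0.2947, 0.0668]
tcp_rot: [-3.14, 0.003, -0.088]
ft_force: [-0.5, 0.1, 1.7]
grip_width: 0.0852
finger_force: 0.0
t19.85 [ 0.4321 -0.2947  0.0668] [-179.93    0.19   -5.06] [-0.5  0.1  1.7] 0.0852 0.0
go [ 0.0034 -0.0011  0.0448] [-0.1  0.2 -0.1]
130 253 271 [[0.4841, -0.2981], [0.4834, -0.307]]
170 251 277 [[0.4639, -0.2953], [0.4627, -0.3086]]
210 234 277 [[0.4429, -0.2843], [0.4409, -0.3071]]
```

```bash
python3 -m creep '0.003 -0.001 0.02 0 0 0 1;0.003 -0.001 0.035 0 0 0 1;0.003 -0.001 0.045 0 0 0 1;0.003 -0.001 0.045 0 0 0 0.3;0.003 -0.001 0.045 0 0 0 0;0.003 -0.001 0.045 0 0 0 0;0.003 -0.001 0.045 0 0 0 0;0.003 -0.001 0.045 0 0 0 0;0.003 -0.001 0.045 0 0 0 0;0.003 -0.001 0.045 0 0 0 0;0.003 -0.001 0.03 0 0 0 0;0.003 -0.001 0 0 0 0 0;0.003 -0.001 -0.05 0 0 0 0;0.003 -0.001 -0.12 0 0 0 0;0.003 -0.001 -0.12 0 0 0 0'; python3 -c "
from h import *
s=st();go(.4757,.133,.18,91.4);print(s['qpos'].round(2))"
```

```text
clock: 21.4
tcp_pos: [0.4379, -0.2951, 0.1933]
tcp_rot: [3.14, -0.005, -0.088]
ft_force: [0.1, 0.6, -0.8]
grip_width: 0.0269
finger_force: 40.2
t21.40 [ 0.4379 -0.2951  0.1933] [179.88  -0.31  -5.02] [ 0.1  0.6 -0.8] 0.0269 40.19967198371887
go [ 1.000e-04 -4.298e-01  1.240e-02] [  0.4  -0.1 -96.4]
[ 0.43  0.25  0.05  2.   -0.02  0.89 -1.17]
```

```bash
python3 -m creep '0 -0.02 0 0 0 -4 0;0 -0.05 0 0 0 -11 0;0 -0.43 0.012 0 0 -19 0;0 -0.43 0.012 0 0 -27 0;0 -0.43 0.012 0 0 -35 0;0 -0.43 0.012 0 0 -43 0;0 -0.43 0.012 0 0 -51 0;0 -0.43 0.012 0 0 -59 0;0 -0.43 0.012 0 0 -67 0;0 -0.43 0.012 0 0 -75 0;0 -0.43 0.012 0 0 -83 0;0 -0.43 0.012 0 0 -90 0;0 -0.43 0.012 0 0 -94 0;0 -0.43 0.012 0 0 -96.4 0;0 -0.43 0.04 0 0 -96.4 0;0 -0.43 0.06 0 0 -96.4 0;0 -0.43 0.072 0 0 -96.4 0;0 -0.43 0.072 0 0 -96.4 0'; python3 -c "
from h import *
s=st();go(.4757,.133,.094,91.4)"
```

```text
clock: 23.2
tcp_pos: [0.4728, 0.1342, 0.1149]
tcp_rot: [-3.139, 0.0, 1.597]
ft_force: [0.6, -0.1, 0.1]
grip_width: 0.0268
finger_force: 40.2
t23.20 [0.4728 0.1342 0.1149] [-1.7983e+02  2.0000e-02  9.1480e+01] [ 0.6 -0.1  0.1] 0.0268 40.20015478134155
go [-0.0013  0.0029  0.0208] [-0.2  0.   0.1]
```

```bash
python3 -m creep '-0.001 0.003 0.01 0 0 0 0;-0.001 0.003 0.017 0 0 0 0;-0.001 0.003 0.0215 0 0 0 0;-0.001 0.003 0.0215 0 0 0 0;-0.001 0.003 0.0215 0 0 0 0;-0.001 0.003 0.0215 0 0 0 0.4;-0.001 0.003 0.0215 0 0 0 0.6;-0.001 0.003 0.0215 0 0 0 0.9;-0.001 0.003 0.0215 0 0 0 1;-0.001 0.003 0.0215 0 0 0 1;-0.001 0.003 0.0215 0 0 0 1;-0.001 0.003 0 0 0 0 1;-0.001 0.003 -0.05 0 0 0 1;-0.05 0.02 -0.1 0 0 0 1;-0.05 0.02 -0.1 0 0 0 1;-0.05 0.02 -0.1 0 0 0 1'; python3 -c "
from h import *
st();go(.521,-.06,.2,91.4);go(.521,-.06,.2,1.4)
c=r.read_camera('wrist');cv2.imwrite('pics/w7.png',c['image'])"
```

```text
clock: 24.8
tcp_pos: [0.4971, 0.0826, 0.2186]
tcp_rot: [3.137, 0.0, 1.592]
ft_force: [0.2, -0.0, 0.0]
grip_width: 0.0853
finger_force: 0.0
t24.80 [0.4971 0.0826 0.2186] [1.7977e+02 1.0000e-02 9.1190e+01] [ 0.2 -0.   0. ] 0.0853 0.0
go [-0.1431  0.0209  0.0188] [ 0.2  0.  -0.2]
go [-0.1431  0.0209  0.0188] [ 0.2 -0.2 89.8]
```

View pics/w7.png

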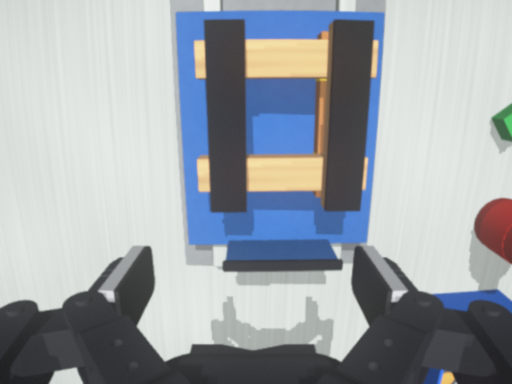

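The crib is complete: black slats at (226,115) and (350,115) lie on both plain ones, square. The push plate's top edge is at (282,266). I'll check the numbers and work out the distance to the stop.

```bash
python3 -c "
from h import *
c=r.read_camera('wrist')
print((cast(c,[(205,20),(244,20),(210,212),(246,212),(333,20),(373,20),(326,209),(361,210)],.092)*1000).round(1)[:,:2].tolist())
print('plate top outer',cast(c,[(224,270),(341,270)],.084).round(4).tolist())
c=r.read_camera('top');m=cv2.inRange(cv2.cvtColor(c['image'],cv2.COLOR_BGR2HSV),(0,120,60),(8,255,255));m[:,130:]=0
q=np.argwhere(m)[:,::-1];print(q.min(0),q.max(0),cast(c,[(q[:,0].max(),202),(q[:,0].min(),202)],.04).round(3).tolist(), cast(c,[(q[:,0].max(),202)],0.02).round(3).tolist())"
python3 -m creep '-0.02 0.003 0 0 0 0 1;-0.05 0.01 0 0 0 0 0.5;-0.1 0.021 0.019 0 0 0 0;-0.143 0.021 0.019 0 0 0 0;-0.143 0.021 0.05 0 0 0 0;-0.143 0.021 0.09 0 0 0 0;-0.143 0.021 0.13 0 0 0 0;-0.143 0.021 0.143 0 0 0 0;-0.143 0.021 0.143 0 0 0 0;-0.143 0.021 0.143 0 0 0 0'
python3 -c "
from h import *
st()"
```

```text
[[460.7, 204.3], [487.3, 204.7], [463.0, 65.6], [491.1, 66.3], [548.3, 206.7], [576.2, 208.1], [553.4, 70.0], [581.3, 69.7]]
plate top outer [[0.4732, 0.0106, 0.084], [0.5733, 0.0122, 0.084]]
[ 95 176] [103 230] [[0.517, 0.349, 0.04], [0.517, 0.374, 0.04]] [[0.521, 0.355, 0.02]]
clock: 25.95
tcp_pos: [0.5203, -0.0571, 0.0742]
tcp_rot: [3.141, -0.0, 1.596]
ft_force: [0.6, -0.4, 0.0]
grip_width: -0.0
finger_force: 0.0
t25.95 [ 0.5203 -0.0571  0.0742] [ 1.7998e+02 -1.0000e-02  9.1450e+01] [ 0.6 -0.4  0. ] -0.0 0.0
```

```bash
python3 -m creep '0.015 0 0 0 0 0 0;0.03 0 0 0 0 0 0;0.04 0 0 0 0 0 0;0.044 0 0 0 0 0 0;0.048 0 0 0 0 0 0;0.052 0 0 0 0 0 0;0.056 0 0 0 0 0 0;0.06 0 0 0 0 0 0;0.065 0 0 0 0 0 0;0.07 0 0 0 0 0 0;0.075 0 0 0 0 0 0;0.08 0 0 0 0 0 0;0.086 0 0 0 0 0 0;0.092 0 0 0 0 0 0;0.098 0 0 0 0 0 0;0.104 0 0 0 0 0 0;0.11 0 0 0 0 0 0;0.116 0 0 0 0 0 0;0.122 0 0 0 0 0 0;0.128 0 0 0 0 0 0'
python3 -c "
from h import *
c=r.read_camera('wrist');cv2.imwrite('pics/w8.png',c['image'])
"
```

```text
clock: 27.95
tcp_pos: [0.5165, 0.0706, 0.0733]
tcp_rot: [-3.141, 0.0, 1.595]
ft_force: [-1.8, -3.7, 0.8]
grip_width: -0.0
finger_force: 1.4
```

View pics/w8.png

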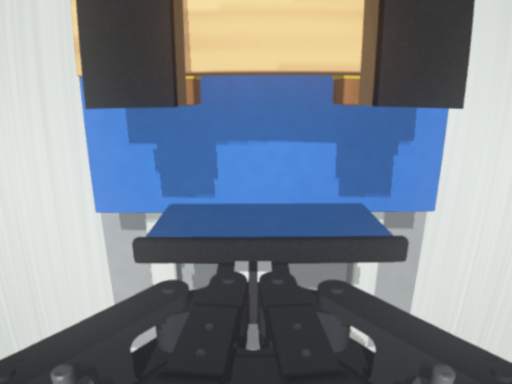

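The fingertips are in contact with the push plate (rows 237–262) and the crib is intact. Reaction is 3.7 N. Continuing.

```bash
python3 -c "
from h import *
c=r.read_camera('wrist');print(cast(c,[(140,262),(400,262)],.082).round(4).tolist())"
python3 -m creep '0.004 0 0 0 0 0 0;0.008 0 0 0 0 0 0;0.012 0 0 0 0 0 0;0.017 0 0 0 0 0 0;0.022 0 0 0 0 0 0;0.027 0 0 0 0 0 0;0.032 0 0 0 0 0 0;0.036 0 0 0 0 0 0;0.04 0 0 0 0 0 0;0.043 0 0 0 0 0 0;0.043 0 0 0 0 0 0'
```

```text
[[0.4729, 0.0809, 0.082], [0.573, 0.0832, 0.082]]
clock: 29.15
tcp_pos: [0.5156, 0.114, 0.0734]
tcp_rot: [3.141, -0.001, 1.596]
ft_force: [-0.4, -0.0, -1.0]
grip_width: 0.0
finger_force: 0.0
```

```bash
python3 -m creep '0.002 0 0 0 0 0 0;0.004 0 0 0 0 0 0;0.006 0 0 0 0 0 0;0.008 0 0 0 0 0 0;0.01 0 0 0 0 0 0'
```

```text
clock: 29.65
tcp_pos: [0.5153, 0.1233, 0.0734]
tcp_rot: [-3.141, -0.0, 1.595]
ft_force: [-1.0, -2.8, 2.0]
grip_width: -0.0001
finger_force: 1.3
```

```bash
python3 -m creep '0.002 0 0 0 0 0 0;0.004 0 0 0 0 0 0;0.005 0 0 0 0 0 0;0.006 0 0 0 0 0 0'; python3 -m creep '0.001 0 0 0 0 0 0;0.002 0 0 0 0 0 0;0.003 0 0 0 0 0 0'
```

```text
clock: 30.05
tcp_pos: [0.5152, 0.1254, 0.0733]
tcp_rot: [-3.14, 0.005, 1.592]
ft_force: [-1.6, -28.7, 13.8]
grip_width: 0.0001
finger_force: 14.2
clock: 30.35
tcp_pos: [0.5152, 0.1255, 0.0733]
tcp_rot: [-3.139, 0.008, 1.59]
ft_force: [-1.5, -43.9, 20.0]
grip_width: -0.0
finger_force: 22.0
```

The TCP has stalled at y=0.1255 with the force rising, so the carriage is home. Backing off and checking.

```bash
python3 -m creep '-0.008 0 0 0 0 0 0;-0.02 0 0 0 0 0 0;-0.05 0 0 0 0 0 0;-0.09 0 -0.03 0 0 0 0;-0.12 0 -0.08 0 0 0 0;-0.15 0 -0.13 0 0 0 0;-0.15 0 -0.14 0 0 0 0;-0.15 0 -0.14 0 0 0 0;-0.15 0 -0.14 0 0 0 0'
python3 -c "
from h import *
st()
a=r.read_camera('top')['image'][140:260,20:260];b=r.read_camera('wrist')['image']
a=cv2.resize(a,(512,256),interpolation=cv2.INTER_CUBIC);cv2.imwrite('pics/fin.png',np.vstack([a,b[:330]]))"
```

```text
clock: 31.25
tcp_pos: [0.5189, -0.0178, 0.2135]
tcp_rot: [3.14, -0.0, 1.595]
ft_force: [-0.6, 0.1, -0.6]
grip_width: 0.0
finger_force: 0.0
t31.25 [ 0.5189 -0.0178  0.2135] [ 1.7994e+02 -1.0000e-02  9.1390e+01] [-0.6  0.1 -0.6] 0.0 0.0
```

View pics/fin.png

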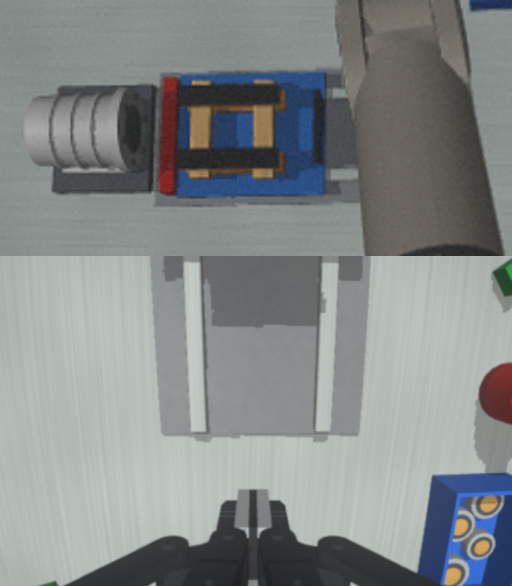

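The carriage is against the red stop (top half, x≈178), the crib is square and intact, and the arm is clear. Handing in.

```bash
python3 -c "
from plant import r
print(r.close_job())"
```

```text
the job is handed in; nothing more can be done
None
```

The crib is built from all four slats, and the carriage is fully home against the red stop with the crib square and intact; I handed the job in at about 31 s of the 72 s allowed, and no verdict came back.

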